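# Straw into a lidded tumbler

## Robot

A 6-joint arm with a two-finger parallel gripper is mounted at the origin on the work surface. World frame = base frame: x ahead of the robot, y to its left, z up, the work surface at z = 0. Lengths are in m, angles in degrees, forces in N, time in s.
With the tool pointing down it reaches from about 0.3 to 0.75 m from the base axis. Payload 8.5 kg.
Tool frame: the origin (TCP) lies between the finger pads; the fingertips stand 22 mm ahead of it and the grasp point (between the pads) lies 3 mm ahead of it (env.nose_length is the distance from the TCP to the fingertips, in m); z points along the fingers, x is the direction in which the jaws open and shut, and the axes are right-handed (so a half turn about z gives the same grasp; the last joint's range is limited). The gripper opens to 85 mm and grips with 20 to 120 N. Pads are 22 mm wide; open, the fingers measure 114 mm over their backs; the gripper's body (76 mm by 85 mm) begins 54 mm behind the grasp point. The pads swing forward as they close: fully open they stand 13 mm farther back than shut.
Start: joints at [-12.336, 21.807, 74.336, -0, 83.858, -12.336], TCP at [0.55, 0, 0.253] pointing down, gripper open.
Joint ranges: [-178.18, 178.18], [-50.72, 133.34], [12.68, 142.11], [-81.47, 261.47], [9.98, 163.14], [-165.26, 165.26]. Speed limits (degrees/s): [136.94, 136.94, 180, 180, 180, 180].

## Interface

Orientations are given as a 3x3 rotation matrix whose columns are the frame's x, y, z axes.
In Python, from rig import env gives the robot as it stands.
- The arm moves only by the tool arm_command, never from a script. Its argument "steps" is a list of rows, each an object with "delta_pos": the shift along the world's x, y, z in mm, a list of three; "dr": the turn, a rotation vector about the world's x, y, z in degrees, a list of three. In form: [{"delta_pos": [dx, dy, dz], "dr": [wx, wy, wz]}, ...]. A call has 1 to 20 rows; each row shifts and turns the commanded pose from where the row before left it; what a row does not reach is not made up. A row lasts 1/10 s, in which the tool goes at most 50 mm and 8.59 degrees, less where a joint would pass 70% of its speed; a pose out of reach is approached as far as the arm can. A call with a gripper value outside its range is refused whole. "grip" is the opening, from 0 (shut) to 1 (fully open), set as the call begins (left out, the last holds). The fingers move at their own pace and stop on an object; "squeeze" is the grip in N (left out, the last holds). Time passes only in rows, so rows that do not move let the fingers close. It gives the time, the measured TCP pose, the force and the opening at its end, in the units of the state.
- env.observe(): the state, without advancing time (a new reading comes with each control period).
- env.get_image(name): name is "scene" or "side" or "wrist"; returns the picture (400x640x3 uint8, blue, green, red); there is no depth.
- env.get_calibration(name): a dict with "fx", "fy", "cx", "cy" (pixels), "view" (4x4, takes a point from world to camera coordinates). Camera axes: x right, y up, looking along -z (the intrinsics and any distortion apply to the point x, -y, -z); pixel columns grow to the right and rows downward; lengths in m; the calibration is good to about 2 mm. A picture is of the moment at which its call begins: read the wrist's pose just before it. get_calibration takes no time and is no camera call; for the wrist camera it gives the pose at the moment of the call.
- env.close_job(): hands the job in, once; it reports no verdict.
The state is a dict: "time_s": time; "q": joint angles; "qvel": joint speeds; "joint_efforts": joint torques, N m; "position": TCP position; "tool_rot": TCP orientation; "ft_force": force on the tool from outside, world axes, zero at the start; "wrist_torque": the same for the moment, N m; "grip_width": finger opening in m.
Only numpy, scipy, OpenCV 4.12 (cv2) and the standard library are available. Lean on these libraries where they do the work, as an engineer would, in place of code of your own. Each camera call takes 0.05 s, during which the arm holds its last target. There are 200 camera calls.

## Task

Slide the shutter on the tumbler's lid fully open, then take the steel straw with the green tip out of the straw stand and put it through the hole in the lid until it stands on the bottom of the tumbler. Leave the shutter fully open and the other straws, the milk pitcher and the tamper where they are.

Things in the scene. Friction and masses are not known exactly. Their poses are not given: they have to be found in the camera images.
- tumbler: Blue tumbler held fast in a black holder (110 mm across, 22 mm high); neither can move. White lid, 92 mm across, 12 mm thick, flat top 118 mm above the counter, whose only opening is a round straw hole 13 mm wide in its middle. Hollow inside: floor 11 mm above the counter, radius 31 mm there. Origin: on the counter under its middle; z up; the shutter opens towards its +y.
- lid_hole (a point): Centre of the straw hole at the level of the lid's top, 118 mm above the counter; axes as the tumbler's.
- tumbler_in (a point): Centre of the tumbler's inner floor, straight under the hole, 11 mm above the counter.
- shutter (a joint): How far the lid's shutter is open, in m: 0 = shut, 0.024 = fully open (end stop). The shutter is a black plate 30 mm (tumbler x) by 26 mm (y), its top 3.5 mm above the lid, between two low rails (4 mm high, 38 mm over their outsides). Near shut it blocks the straw hole. It is stiff (about 1.5 N) and stays where it is left.
- shutter_tab (a point): Centre of the top of the shutter's orange grip tab, an upright bar 24 mm wide (tumbler x), 10 mm thick (tumbler y, the sliding direction), standing 17 mm above the black plate; its top is 20.5 mm above the lid. It lies 6 mm beyond the hole's centre when shut, 30 mm when fully open; axes as the tumbler's.
- straw_green: Straight steel straw, 190 mm long, 8 mm thick, 25 g, its top 45 mm clad in a green tip 11 mm thick. Origin: centre of its foot (the lower, bare end, slightly chamfered); z runs along the straw to the green end. It starts upright in one of the stand's holes, foot 10 mm above the counter.
- straw_white: Same straw with a white tip, in another hole of the stand; to be left alone.
- straw_black: Same straw with a black tip, in another hole of the stand; to be left alone.
- stand: Fixed wooden block 60 mm (x) by 170 mm (y) by 80 mm high with three blind holes 9.8 mm wide and 70 mm deep in a row along its y, 55 mm apart, the middle one at its centre; a straw stands upright in each, in any order. Origin: centre of its underside.
- pitcher: Steel milk pitcher, 80 mm across, 95 mm high, with a handle; loose, to be left alone. Origin: centre of its underside.
- tamper: Dark steel coffee tamper, 58 mm across, 83 mm high, standing on its flat base; loose, to be left alone. Origin: centre of its underside.

How it is judged (in metres and radians):
On the way, in this order (a step that is already met when the one before it is completed fails the run):
1. the shutter is slid fully open (at least 20 of its 24 mm) (value of joint shutter above 0.02 m), for 0.2 s.
2. the green-tipped straw is drawn out of the stand (its foot above 82 mm) (height (world z) of straw_green above 0.082 m), for 0.1 s.
At the end, for the whole second after the job is handed in: The shutter is open by at least 20 of its 24 mm, and the green-tipped straw stands through the lid's hole, released and at rest, its foot on the tumbler's inner floor (within 6 mm of it in height, 36 mm of its centre), green end up, leaning at most 0.45 rad (value of joint shutter above 0.02 m and z of straw_green in the frame of tumbler_in between -0.004 and 0.006 m and horizontal distance between straw_green and tumbler_in below 0.036 m and angle between straw_green's own z axis and vertical below 0.45 rad and linear speed of straw_green below 0.02 m/s); the robot touches nothing.
It fails at once if another straw is pulled out or shifted by more than 15 mm (distance of any of straw_white, straw_black from where it was at the start of the episode above 0.015 m).
It fails at once if the pitcher or the tamper is shifted by more than 30 mm or knocked over (distance of any of pitcher, tamper from where it was at the start of the episode above 0.03 m or angle between any of pitcher, tamper's own z axis and vertical above 0.5 rad).
It also fails if it takes over 64 s, if anything falls off the work surface, if the arm or the gripper's body presses on something with over 40 N, if the wrist force passes 120 N, or if a joint passes its speed limit or range.

## Working session

There is one attempt and no reset: what is moved stays moved. The work goes in short steps, Python scripts to look and compute and a tool call to move; the robot and the scene stay as the last step left them, time stands still between calls to the robot, and variables do not carry over. Pictures are saved under pics/ and viewed, about 8 in all and at most 12, crops included, and the job is handed in when it is done.

Besides the shell and the picture viewer there is one more tool, called after "Emit:" by a JSON object that holds its "name" and its "arguments", one argument or row to a line. arm_command: Moves the arm, as the interface text tells. Its arguments: {"type":"object","properties":{"steps":{"type":"array"},"grip":{"type":"number"},"squeeze":{"type":"number"}},"required":["steps"]}

```bash
mkdir -p pics; python3 - <<'E'
from rig import env
import cv2,numpy as np
for n in("scene","side","wrist"):
    c=env.get_calibration(n); print(n,{k:(np.round(v,4).tolist()) for k,v in c.items()})
    cv2.imwrite(f"pics/{n}0.png",env.get_image(n))
o=env.observe();print(o['time_s'],o['position'],o['tool_rot'],o['grip_width'])
E
```

```text
scene {'fx': 496.0046, 'fy': 496.0046, 'cx': 312.0212, 'cy': 198.2934, 'view': [[0.5615, 0.8275, -0.0068, -0.4234], [-0.5246, 0.3623, 0.7704, 0.2089], [0.64, -0.429, 0.6375, -1.4956], [0.0, 0.0, 0.0, 1.0]]}
side {'fx': 383.6952, 'fy': 383.6952, 'cx': 325.4628, 'cy': 193.2262, 'view': [[0.7307, -0.6826, -0.0103, -0.3721], [0.365, 0.378, 0.8508, -0.3376], [-0.5769, -0.6255, 0.5254, -0.5693], [0.0, 0.0, 0.0, 1.0]]}
wrist {'fx': 310.5377, 'fy': 310.5377, 'cx': 322.4506, 'cy': 202.8327, 'view': [[1.0, -0.0007, -0.0021, -0.5487], [0.0001, 0.9651, -0.2618, 0.0343], [0.0022, 0.2618, 0.9651, -0.3784], [0.0, 0.0, 0.0, 1.0]]}
0.15 [5.49815122e-01 2.69777119e-05 2.52881071e-01] [[ 9.99999467e-01 -7.42704741e-05 -1.02934316e-03]
 [-7.40175247e-05 -9.99999967e-01  2.45774626e-04]
 [-1.02936138e-03 -2.45698306e-04 -9.99999440e-01]] 0.08556738129590133
```

View pics/scene0.png

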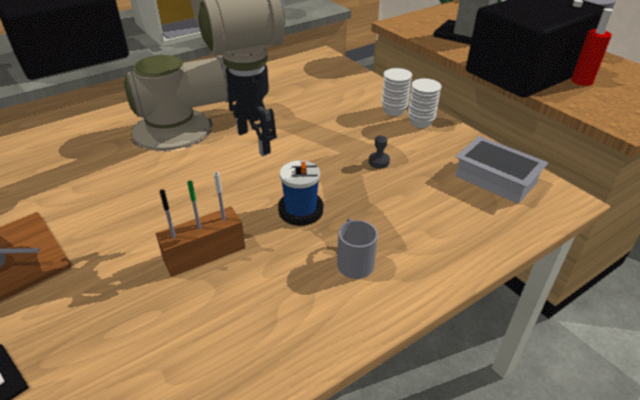

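View pics/side0.png

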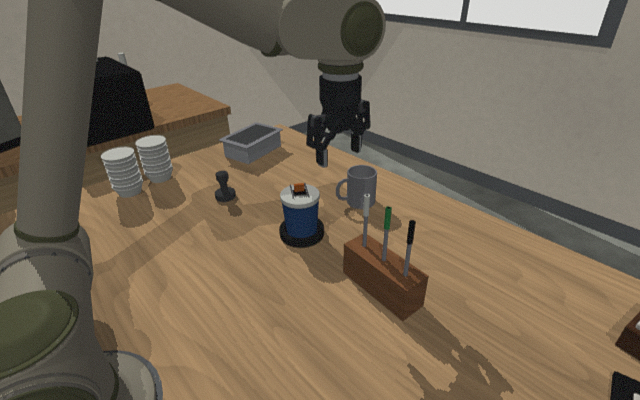

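```bash
cat > h.py <<'E'
from rig import env
import cv2,numpy as np
F=np.diag([1,-1,-1.])
def P(c):
    K=np.array([[c['fx'],0,c['cx']],[0,c['fy'],c['cy']],[0,0,1]]); return K@F@np.array(c['view'])[:3]
def tri(cs,ps):
    A=[]
    for c,p in zip(cs,ps):
        M=P(c); A+=[p[0]*M[2]-M[0],p[1]*M[2]-M[1]]
    X=np.linalg.svd(np.array(A))[2][-1]; return X[:3]/X[3]
def onz(c,p,z):
    M=P(c); A=np.array([p[0]*M[2]-M[0],p[1]*M[2]-M[1]])
    return np.linalg.solve(A[:,:2],-A[:,2]*z-A[:,3])
def proj(c,X):
    v=P(c)@np.append(X,1); return v[:2]/v[2]
E
python3 - <<'E'
from h import *
S=env.get_calibration("scene");D=env.get_calibration("side")
pts=dict(green=((191,181),(388,207)),white=((219,173),(366,195)),black=((164,191),(411,221)),tab=((304,164),(299,185)),lid=((300,174),(300,195)),holder=((301,212),(301,234)),pitch=((357,233),(362,174)),tamp=((380,140),(222,174)))
for k,(a,b) in pts.items():
    X=tri([S,D],[a,b]); print(k,X.round(4),(proj(S,X)-a).round(1),(proj(D,X)-b).round(1))
print('lid z',onz(S,(300,174),.118),onz(D,(300,195),.118))
for n in("scene","side"):
    im=cv2.imread(f"pics/{n}0.png");h=cv2.cvtColor(im,cv2.COLOR_BGR2HSV)
    x,y=(303,165) if n=="scene" else (299,186)
    cv2.imwrite(f"pics/{n}c.png",cv2.resize(im[y-25:y+25,x-35:x+35],None,fx=8,fy=8,interpolation=cv2.INTER_CUBIC))
a=cv2.imread("pics/wrist0.png");b=np.hstack([cv2.imread("pics/scenec.png"),cv2.imread("pics/sidec.png")])
cv2.imwrite("pics/m.png",np.vstack([cv2.resize(a,(560,350)),cv2.resize(b,(560,200))]))
E
```

```text
green [ 0.5361 -0.1363  0.2003] [-0.4  0.6] [-0.9 -0.9]
white [ 0.5411 -0.079   0.1981] [-0.4  0.7] [-0.9 -1. ]
black [ 0.5326 -0.1901  0.1982] [-0.2  0.3] [-0.5 -0.5]
tab [0.5399 0.1235 0.1361] [-0.4  0.8] [-0.9 -1.2]
lid [0.5366 0.1151 0.1114] [-0.1  0.2] [-0.2 -0.3]
holder [ 0.5353  0.1163 -0.0042] [ 0.1 -0.1] [0.2 0.2]
pitch [0.7474 0.1144 0.0894] [-0.6  1. ] [-1.  -1.2]
tamp [0.489  0.3966 0.0739] [-0.1  0.1] [-0.1 -0.2]
lid z [0.54367232 0.11094666] [0.52960552 0.10542709]
```

View pics/m.png

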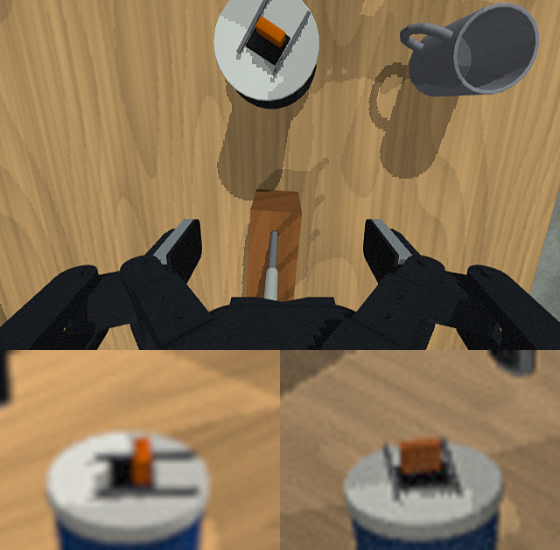

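Emit:
{"name": "arm_command", "arguments": {
  "steps": [
    {"delta_pos": [-2, 15, 0], "dr": [0, 0, 8]},
    {"delta_pos": [-2, 15, 0], "dr": [0, 0, 8]},
    {"delta_pos": [-2, 15, 0], "dr": [0, 0, 8]},
    {"delta_pos": [-2, 15, 0], "dr": [0, 0, 8]},
    {"delta_pos": [-2, 15, 0], "dr": [0, 0, 8]},
    {"delta_pos": [-2, 15, 0], "dr": [0, 0, 8]},
    {"delta_pos": [-2, 15, 0], "dr": [0, 0, 8]},
    {"delta_pos": [0, 10, 0], "dr": [0, 0, 2]},
    {"delta_pos": [0, 0, 0], "dr": [0, 0, 0]},
    {"delta_pos": [0, 0, 0], "dr": [0, 0, 0]}
  ],
  "grip": 0.5
}}

```text
time_s: 1.15
position: [0.5361, 0.1148, 0.2532]
tool_rot: [[0.532, 0.847, -0.0], [0.847, -0.532, -0.0], [-0.0, -0.0, -1.0]]
ft_force: [0.4, -0.4, -0.7]
grip_width: 0.0428
```

```bash
python3 - <<'E'
from h import *
o=env.observe();print(o['time_s'],o['position'].round(4),o['tool_rot'].round(3).tolist(),o['grip_width'])
np.save("view1.npy",P(env.get_calibration("wrist")))
im=env.get_image("wrist");cv2.imwrite("pics/w1.png",im)
E
```

```text
1.15 [0.5361 0.1148 0.2532] [[0.532, 0.847, -0.0], [0.847, -0.532, -0.0], [-0.0, -0.0, -1.0]] 0.042812920092798766
```

View pics/w1.png

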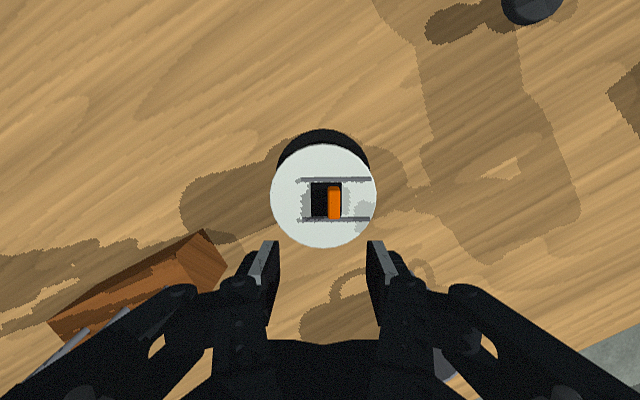

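```bash
python3 - <<'E'
from h import *
im=cv2.imread("pics/w1.png").astype(int);c=env.get_calibration("wrist")
h=cv2.cvtColor(im.astype(np.uint8),cv2.COLOR_BGR2HSV)
lid=((h[...,1]<40)&(h[...,2]>140)).astype(np.uint8);lid[:120]=0;lid[260:]=0;lid[:,:250]=0;lid[:,400:]=0
ct=np.vstack(cv2.findContours(lid,0,2)[0]);hull=cv2.convexHull(ct);e=cv2.minEnclosingCircle(hull);f=cv2.fitEllipse(hull);print(e,f)
print('lid',onz(c,f[0],.118), 'r',[np.linalg.norm(onz(c,p[0],.118)-onz(c,f[0],.118)).round(4) for p in hull[::6]])
m=((h[...,0]<15)&(h[...,1]>200)&(h[...,2]>120)).astype(np.uint8);m[:150]=0;m[230:]=0;m[:,:290]=0;m[:,370:]=0
ys,xs=np.nonzero(m);print(xs.min(),xs.max(),ys.min(),ys.max())
b=m.astype(bool)&(h[...,2]>np.percentile(h[...,2][m>0],60));ys,xs=np.nonzero(b);print('bright',xs.min(),xs.max(),ys.min(),ys.max())
p=(xs.mean()+.5,ys.mean()+.5);print('tab',onz(c,p,.1385))
a=onz(c,(300,179.5),.122)-onz(c,(371,178.5),.122);print(np.degrees(np.arctan2(-a[1],-a[0])))
E
```

```text
((322.8211364746094, 196.64569091796875), 53.477821350097656) ((322.7495422363281, 195.77467346191406), (103.65776824951172, 106.60415649414062), 88.11829376220703)
lid [0.53296747 0.11564223] r [np.float64(0.0433), np.float64(0.0437), np.float64(0.0451), np.float64(0.0472), np.float64(0.0472), np.float64(0.0463), np.float64(0.0445), np.float64(0.0435)]
328 339 187 218
bright 330 339 191 217
tab [0.5424251  0.12352695]
58.63735235067215
```

Emit:
{"name": "arm_command", "arguments": {
  "steps": [
    {"delta_pos": [3, 4.5, -15], "dr": [0, 0, 0]},
    {"delta_pos": [2.5, 4, -15], "dr": [0, 0, 0]},
    {"delta_pos": [0, 0, -15], "dr": [0, 0, 0]},
    {"delta_pos": [0, 0, -15], "dr": [0, 0, 0]},
    {"delta_pos": [0, 0, -15], "dr": [0, 0, 0]},
    {"delta_pos": [0, 0, -15], "dr": [0, 0, 0]},
    {"delta_pos": [0, 0, -15], "dr": [0, 0, 0]},
    {"delta_pos": [0, 0, 0], "dr": [0, 0, 0]},
    {"delta_pos": [0, 0, 0], "dr": [0, 0, 0]}
  ]
}}

```text
time_s: 2.1
position: [0.5418, 0.123, 0.1487]
tool_rot: [[0.531, 0.847, 0.0], [0.847, -0.531, -0.0], [0.0, 0.0, -1.0]]
ft_force: [0.5, -0.7, 0.1]
grip_width: 0.0425
```

Emit:
{"name": "arm_command", "arguments": {
  "steps": [
    {"delta_pos": [0, 0, 0], "dr": [0, 0, 0]},
    {"delta_pos": [0, 0, 0], "dr": [0, 0, 0]},
    {"delta_pos": [0, 0, 0], "dr": [0, 0, 0]},
    {"delta_pos": [0, 0, 0], "dr": [0, 0, 0]},
    {"delta_pos": [0, 0, 0], "dr": [0, 0, 0]}
  ],
  "grip": 0,
  "squeeze": 30
}}

```text
time_s: 2.6
position: [0.5418, 0.1234, 0.1491]
tool_rot: [[0.53, 0.848, 0.001], [0.848, -0.53, -0.0], [0.001, 0.001, -1.0]]
ft_force: [-1.8, -0.7, 5.8]
grip_width: 0.0088
```

Emit:
{"name": "arm_command", "arguments": {
  "steps": [
    {"delta_pos": [0, 0, 1], "dr": [0, 0, 0]},
    {"delta_pos": [1.6, 2.5, 0], "dr": [0, 0, 0]},
    {"delta_pos": [1.6, 2.5, 0], "dr": [0, 0, 0]},
    {"delta_pos": [1.6, 2.5, 0], "dr": [0, 0, 0]},
    {"delta_pos": [1.6, 2.5, 0], "dr": [0, 0, 0]},
    {"delta_pos": [1.6, 2.5, 0], "dr": [0, 0, 0]},
    {"delta_pos": [1.6, 2.5, 0], "dr": [0, 0, 0]},
    {"delta_pos": [1.6, 2.5, 0], "dr": [0, 0, 0]},
    {"delta_pos": [0, 0, 0], "dr": [0, 0, 0]}
  ]
}}

```text
time_s: 3.5
position: [0.5522, 0.1403, 0.1492]
tool_rot: [[0.53, 0.848, -0.002], [0.848, -0.53, -0.002], [-0.003, -0.0, -1.0]]
ft_force: [-1.4, -7.1, 0.0]
grip_width: 0.0091
```

Emit:
{"name": "arm_command", "arguments": {
  "steps": [
    {"delta_pos": [0.8, 1.3, 0], "dr": [0, 0, 0]},
    {"delta_pos": [0.8, 1.3, 0], "dr": [0, 0, 0]},
    {"delta_pos": [0.8, 1.3, 0], "dr": [0, 0, 0]},
    {"delta_pos": [0, 0, 0], "dr": [0, 0, 0]}
  ]
}}

```text
time_s: 3.9
position: [0.5525, 0.1408, 0.1491]
tool_rot: [[0.53, 0.848, -0.008], [0.848, -0.53, -0.009], [-0.012, -0.002, -1.0]]
ft_force: [-12.8, -27.9, 7.1]
grip_width: 0.0091
```

Emit:
{"name": "arm_command", "arguments": {
  "steps": [
    {"delta_pos": [-2, -3.2, 0], "dr": [0, 0, 0]},
    {"delta_pos": [0, 0, 0], "dr": [0, 0, 0]}
  ]
}}

```text
time_s: 4.1
position: [0.5523, 0.1404, 0.1492]
tool_rot: [[0.53, 0.848, -0.002], [0.848, -0.53, -0.002], [-0.003, -0.001, -1.0]]
ft_force: [-2.6, -10.5, -0.5]
grip_width: 0.0092
```

Emit:
{"name": "arm_command", "arguments": {
  "steps": [
    {"delta_pos": [0, 0, 0], "dr": [0, 0, 0]},
    {"delta_pos": [0, 0, 0], "dr": [0, 0, 0]},
    {"delta_pos": [0, 0, 0], "dr": [0, 0, 0]},
    {"delta_pos": [0, 0, 15], "dr": [0, 0, 0]},
    {"delta_pos": [0, 0, 25], "dr": [0, 0, 0]},
    {"delta_pos": [-5, -5, 30], "dr": [0, 0, 0]},
    {"delta_pos": [-5, -10, 30], "dr": [0, 0, 0]},
    {"delta_pos": [-5, -10, 0], "dr": [0, 0, 0]},
    {"delta_pos": [0, 0, 0], "dr": [0, 0, 0]},
    {"delta_pos": [0, 0, 0], "dr": [0, 0, 0]}
  ],
  "grip": 0.5
}}

```text
time_s: 5.1
position: [0.5378, 0.1169, 0.2483]
tool_rot: [[0.53, 0.848, -0.002], [0.848, -0.53, 0.0], [-0.001, -0.002, -1.0]]
ft_force: [0.0, 0.4, -0.6]
grip_width: 0.0426
```

```bash
python3 - <<'E'
from h import *
o=env.observe();print(o['time_s'],o['position'].round(4))
c=env.get_calibration("wrist");im=env.get_image("wrist");cv2.imwrite("pics/w2.png",im)
import pickle;pickle.dump(c,open("c2.pkl","wb"))
u,v=map(int,proj(c,np.array([.5366,.1154,.118])));print(u,v,proj(c,np.array([.5366,.1154,.118])))
cv2.imwrite("pics/w2c.png",cv2.resize(im[v-60:v+60,u-80:u+80],None,fx=5,fy=5,interpolation=cv2.INTER_NEAREST))
E
```

```text
5.1 [0.5378 0.1169 0.2483]
321 200 [321.43501867 200.99066934]
```

View pics/w2c.png

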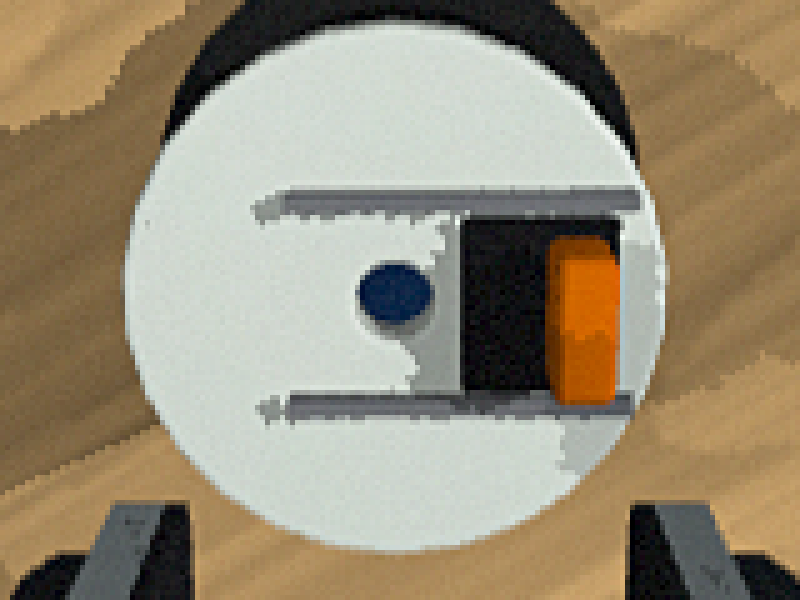

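```bash
python3 - <<'E'
from h import *
import pickle;c=pickle.load(open("c2.pkl","rb"))
print(onz(c,(319.7,199.4),.118), onz(c,(319.7,199.4),.118)-onz(c,(321.7,200.4),.118))
# other straws / green straw in scene pics, vertical-line fit of green tip
for n in("scene","side"):
    im=cv2.imread(f"pics/{n}0.png");h=cv2.cvtColor(im,cv2.COLOR_BGR2HSV)
    m=(h[...,0]>45)&(h[...,0]<80)&(h[...,1]>120)
    if n=="scene": m[:,:170]=0;m[:,240:]=0;m[:150]=0;m[250:]=0
    else: m[:,:370]=0;m[:,400:]=0;m[:190]=0;m[260:]=0
    ys,xs=np.nonzero(m);k=env.get_calibration(n)
    print(n,xs.mean(),ys.mean(),ys.min(),ys.max(),onz(k,(xs.mean(),ys.mean()),.1775))
    globals()[n]=(k,(xs.mean(),ys.mean()))
print(tri([scene[0],side[0]],[scene[1],side[1]]))
E
```

```text
[0.53467123 0.11490277] [-0.00161446 -0.00095539]
scene 191.42465753424656 191.1917808219178 182 200 [ 0.53645288 -0.13871108]
side 387.07142857142856 217.94897959183675 208 228 [ 0.53363925 -0.14032435]
[ 0.53525351 -0.13861307  0.1763166 ]
```

Emit:
{"name": "arm_command", "arguments": {
  "steps": [
    {"delta_pos": [0, -20, 10], "dr": [0, 0, -8]},
    {"delta_pos": [0, -35, 10], "dr": [0, 0, -8]},
    {"delta_pos": [0, -35, 0], "dr": [0, 0, -8]},
    {"delta_pos": [0, -35, 0], "dr": [0, 0, -8]},
    {"delta_pos": [0, -35, 0], "dr": [0, 0, -8]},
    {"delta_pos": [0, -35, 0], "dr": [0, 0, -8]},
    {"delta_pos": [0, -35, 0], "dr": [0, 0, -8]},
    {"delta_pos": [-2.5, -25, 0], "dr": [0, 0, -2]},
    {"delta_pos": [0, 0, 0], "dr": [0, 0, 0]},
    {"delta_pos": [0, 0, 0], "dr": [0, 0, 0]}
  ],
  "grip": 0.5
}}

```text
time_s: 6.15
position: [0.5356, -0.138, 0.2684]
tool_rot: [[1.0, 0.0, -0.001], [0.0, -1.0, 0.001], [-0.001, -0.001, -1.0]]
ft_force: [0.2, 0.4, 0.3]
grip_width: 0.0427
```

```bash
python3 - <<'E'
from h import *
o=env.observe();print(o['time_s'],o['position'].round(4))
c=env.get_calibration("wrist");im=env.get_image("wrist");cv2.imwrite("pics/w3.png",im)
print(proj(c,np.array([.5352,-.1386,.2])))
h=cv2.cvtColor(im,cv2.COLOR_BGR2HSV);m=((h[...,0]>45)&(h[...,0]<80)&(h[...,1]>120)).astype(np.uint8)
n,l,s,ce=cv2.connectedComponentsWithStats(m);print(s[:8].tolist(),ce[:8].round(1).tolist())
E
```

```text
6.15 [ 0.5356 -0.138   0.2684]
[322.84260082 225.44701216]
[[0, 0, 640, 400, 255083], [328, 136, 1, 1, 1], [332, 137, 1, 1, 1], [329, 143, 1, 1, 1], [315, 201, 17, 34, 413], [277, 247, 1, 1, 1], [367, 253, 1, 1, 1], [371, 253, 2, 2, 2]] [[319.4, 199.2], [328.0, 136.0], [332.0, 137.0], [329.0, 143.0], [323.1, 216.6], [277.0, 247.0], [367.0, 253.0], [371.5, 253.5]]
```

View pics/w3.png

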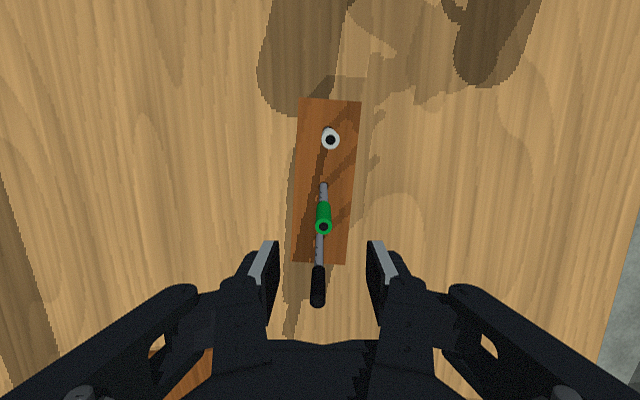

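Emit:
{"name": "arm_command", "arguments": {
  "steps": [
    {"delta_pos": [0, -1, -15], "dr": [0, 0, 0]},
    {"delta_pos": [0, 0, -15], "dr": [0, 0, 0]},
    {"delta_pos": [0, 0, -15], "dr": [0, 0, 0]},
    {"delta_pos": [0, 0, -15], "dr": [0, 0, 0]},
    {"delta_pos": [0, 0, -15], "dr": [0, 0, 0]},
    {"delta_pos": [0, 0, -10], "dr": [0, 0, 0]},
    {"delta_pos": [0, 0, 0], "dr": [0, 0, 0]},
    {"delta_pos": [0, 0, 0], "dr": [0, 0, 0]}
  ]
}}

```text
time_s: 7.0
position: [0.5359, -0.1388, 0.1847]
tool_rot: [[1.0, 0.001, 0.0], [0.001, -1.0, -0.0], [0.0, 0.0, -1.0]]
ft_force: [0.2, 0.3, 0.9]
grip_width: 0.0426
```

Emit:
{"name": "arm_command", "arguments": {
  "steps": [
    {"delta_pos": [0, 0, 0], "dr": [0, 0, 0]},
    {"delta_pos": [0, 0, 0], "dr": [0, 0, 0]},
    {"delta_pos": [0, 0, 0], "dr": [0, 0, 0]},
    {"delta_pos": [0, 0, 0], "dr": [0, 0, 0]},
    {"delta_pos": [0, 0, 0], "dr": [0, 0, 0]},
    {"delta_pos": [0, 0, 0], "dr": [0, 0, 0]}
  ],
  "grip": 0,
  "squeeze": 30
}}

```text
time_s: 7.6
position: [0.5358, -0.1394, 0.1848]
tool_rot: [[1.0, -0.0, 0.001], [-0.0, -1.0, -0.001], [0.001, 0.001, -1.0]]
ft_force: [-0.0, 0.4, 5.3]
grip_width: 0.01
```

Emit:
{"name": "arm_command", "arguments": {
  "steps": [
    {"delta_pos": [0, 0, 6], "dr": [0, 0, 0]},
    {"delta_pos": [0, 0, 12], "dr": [0, 0, 0]},
    {"delta_pos": [0, 0, 15], "dr": [0, 0, 0]},
    {"delta_pos": [0, 0, 15], "dr": [0, 0, 0]},
    {"delta_pos": [0, 0, 15], "dr": [0, 0, 0]},
    {"delta_pos": [0, 0, 15], "dr": [0, 0, 0]},
    {"delta_pos": [0, 0, 15], "dr": [0, 0, 0]},
    {"delta_pos": [0, 0, 15], "dr": [0, 0, 0]},
    {"delta_pos": [0, 0, 15], "dr": [0, 0, 0]},
    {"delta_pos": [0, 0, 12], "dr": [0, 0, 0]},
    {"delta_pos": [0, 0, 5], "dr": [0, 0, 0]},
    {"delta_pos": [0, 0, 0], "dr": [0, 0, 0]},
    {"delta_pos": [0, 0, 0], "dr": [0, 0, 0]}
  ]
}}

```text
time_s: 8.9
position: [0.5354, -0.1392, 0.3239]
tool_rot: [[1.0, 0.0, -0.001], [0.0, -1.0, 0.0], [-0.001, -0.0, -1.0]]
ft_force: [0.5, 0.2, -1.2]
grip_width: 0.0099
```

Emit:
{"name": "arm_command", "arguments": {
  "steps": [
    {"delta_pos": [0, 10, 0], "dr": [0, 0, 0]},
    {"delta_pos": [0, 20, 0], "dr": [0, 0, 0]},
    {"delta_pos": [0, 25, 0], "dr": [0, 0, 0]},
    {"delta_pos": [0, 25, 0], "dr": [0, 0, 0]},
    {"delta_pos": [0, 25, 0], "dr": [0, 0, 0]},
    {"delta_pos": [0, 25, 0], "dr": [0, 0, 0]},
    {"delta_pos": [0, 25, 0], "dr": [0, 0, 0]},
    {"delta_pos": [0, 25, 0], "dr": [0, 0, 0]},
    {"delta_pos": [0, 25, 0], "dr": [0, 0, 0]},
    {"delta_pos": [0, 25, 0], "dr": [0, 0, 0]},
    {"delta_pos": [0, 15, 0], "dr": [0, 0, 0]},
    {"delta_pos": [0, 9, 0], "dr": [0, 0, 0]},
    {"delta_pos": [0, 0, 0], "dr": [0, 0, 0]},
    {"delta_pos": [0, 0, 0], "dr": [0, 0, 0]},
    {"delta_pos": [0, 0, 0], "dr": [0, 0, 0]}
  ]
}}

```text
time_s: 10.4
position: [0.5357, 0.1139, 0.3243]
tool_rot: [[1.0, -0.001, -0.0], [-0.001, -1.0, -0.0], [-0.0, 0.0, -1.0]]
ft_force: [0.4, 0.2, -0.0]
grip_width: 0.0099
```

```bash
python3 - <<'E'
from h import *
o=env.observe();print(o['time_s'],o['position'].round(4),o['grip_width'],o['ft_force'])
out=[]
for n in("scene","side"):
    c=env.get_calibration(n);im=env.get_image(n);cv2.imwrite(f"pics/{n}4.png",im)
    u,v=map(int,proj(c,np.array([.5355,.1152,.15])));print(n,u,v)
    out.append(cv2.resize(im[v-50:v+30,u-25:u+25],None,fx=7,fy=7,interpolation=cv2.INTER_NEAREST))
cv2.imwrite("pics/m4.png",np.hstack(out))
E
```

```text
10.4 [0.5357 0.1139 0.3243] 0.009890290552231732 [ 0.41408946  0.16745504 -0.01290647]
scene 299 160
side 298 180
```

View pics/m4.png

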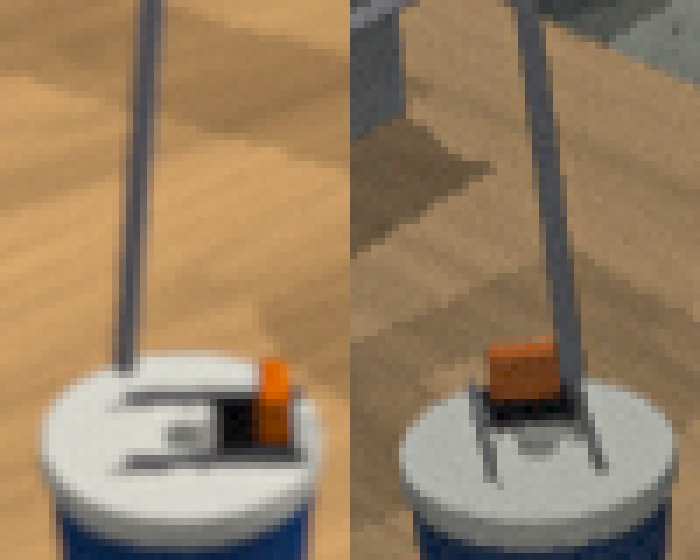

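```bash
python3 - <<'E'
from h import *
S=env.get_calibration("scene");D=env.get_calibration("side")
px=lambda u0,v0,x,y:(u0-25+x/7-.5,v0-50+y/7-.5)
s=lambda x,y:px(299,160,x,y); d=lambda x,y:px(298,180,x-350,y)
foot=tri([S,D],[s(123,370),d(572,395)]);print('foot',foot,proj(S,foot)-s(123,370),proj(D,foot)-d(572,395))
hole=tri([S,D],[s(185,436),d(540,437)]);print('hole',hole,onz(S,s(185,436),.118),onz(D,d(540,437),.118))
# line of straw: column centres at rows
for X in([.5355,.1146,.15],[.5355,.1146,.25]): print('vert',proj(S,X),proj(D,X))
def lin(k,p,q): return p,q
def cols(n,c):
    im=cv2.imread(f"pics/{n}4.png").astype(int);r=[]
    a=proj(c,[.5355,.1146,.16]);b=proj(c,[.5355,.1146,.25])
    for t in np.linspace(0,1,10):
        p=a+(b-a)*t;v=int(round(p[1]));row=im[v,int(p[0])-16:int(p[0])+17]
        m=np.abs(row[:,2]-row[:,0])<30;r.append((v,(np.nonzero(m)[0].mean()+int(p[0])-16).round(1),(a+(b-a)*(v-a[1])/(b-a)[1])[0].round(1)))
    print(n,r)
cols("scene",S);cols("side",D)
E
```

```text
foot [0.53231137 0.09455751 0.14831517] [-0.35676343  0.69026281] [-0.7777912 -1.0287097]
hole [0.53696946 0.11523254 0.11851683] [0.53655261 0.11539245] [0.5376509 0.1163703]
vert [299.05210829 160.1345833 ] [298.77002755 180.54778155]
vert [297.93334214 121.1538581 ] [296.57502161 139.85095219]
scene [(156, np.float64(292.0), np.float64(298.9)), (153, np.float64(292.0), np.float64(298.8)), (149, np.float64(292.0), np.float64(298.7)), (145, np.float64(292.5), np.float64(298.6)), (141, np.float64(293.0), np.float64(298.5)), (137, np.float64(293.0), np.float64(298.4)), (133, np.float64(293.5), np.float64(298.3)), (129, np.float64(294.0), np.float64(298.2)), (125, np.float64(294.0), np.float64(298.0)), (121, np.float64(294.0), np.float64(297.9))]
side [(177, np.float64(303.5), np.float64(298.6)), (173, np.float64(303.5), np.float64(298.4)), (169, np.float64(302.5), np.float64(298.1)), (164, np.float64(302.0), np.float64(297.9)), (160, np.float64(301.5), np.float64(297.7)), (156, np.float64(301.0), np.float64(297.4)), (152, np.float64(300.5), np.float64(297.2)), (148, np.float64(300.0), np.float64(297.0)), (144, np.float64(295.6), np.float64(296.8)), (140, np.float64(294.2), np.float64(296.6))]
```

```bash
cat >> h.py <<'E'
from scipy.optimize import least_squares
def cols(n,c,im,g,z0,z1):
    """straw column centres, searched near the guess line g=(x,y at z0, x,y at z1)"""
    r=[];a=proj(c,[g[0],g[1],z0]);b=proj(c,[g[2],g[3],z1])
    for v in range(int(max(a[1],b[1])),int(min(a[1],b[1])),-1):
        u=int(round((a+(b-a)*(v-a[1])/(b-a)[1])[0]));row=im[v,u-7:u+8].astype(int)
        k=np.nonzero(np.abs(row[:,2]-row[:,0])<30)[0]
        if 2<=len(k)<=6 and k[-1]-k[0]==len(k)-1: r.append((v,k.mean()+u-7))
    return r
def fitline(ims,g,z0=.16,z1=.24):
    C={n:env.get_calibration(n) for n in ims};
    for _ in range(2):
        M={n:cols(n,C[n],ims[n],g,z0,z1) for n in ims}
        def f(p):
            e=[]
            for n in ims:
                a=proj(C[n],[p[0],p[1],z0]);b=proj(C[n],[p[2],p[3],z1])
                e+=[a[0]+(b[0]-a[0])*(v-a[1])/(b[1]-a[1])-u for v,u in M[n]]
            return np.array(e)
        s=least_squares(f,g,loss='soft_l1');g=s.x
    print({n:len(M[n]) for n in M},'rms',np.sqrt((f(g)**2).mean()).round(2))
    return g
E
python3 - <<'E'
from h import *
g=fitline({n:cv2.imread(f"pics/{n}4.png") for n in("scene","side")},[.5325,.097,.534,.105])
print(g.round(4)); sl=(g[2:]-g[:2])/.08
print('tilt deg',np.degrees(np.arctan(sl)),'foot@.15',g[:2]-sl*.01,'at grip .321',g[:2]+sl*.161)
E
```

```text
{'scene': 33, 'side': 34} rms 0.18
[0.5352 0.0952 0.5353 0.1045]
tilt deg [0.10531666 6.66348157] foot@.15 [0.53515008 0.09398319] at grip .321 [0.5354644  0.11396059]
```

Emit:
{"name": "arm_command", "arguments": {
  "steps": [
    {"delta_pos": [0.4, 0.4, 0], "dr": [1.7, 0, 0]},
    {"delta_pos": [0.4, 0.4, 0], "dr": [2, 0, 0]},
    {"delta_pos": [0.4, 0.4, 0], "dr": [2, 0, 0]},
    {"delta_pos": [0.2, 0.1, 0], "dr": [1, 0, 0]},
    {"delta_pos": [0, 0, 0], "dr": [0, 0, 0]},
    {"delta_pos": [0, 0, 0], "dr": [0, 0, 0]},
    {"delta_pos": [0, 0, 0], "dr": [0, 0, 0]}
  ]
}}

```text
time_s: 11.2
position: [0.537, 0.1161, 0.3244]
tool_rot: [[1.0, 0.0, 0.0], [0.0, -0.993, 0.116], [0.0, -0.116, -0.993]]
ft_force: [0.8, -0.5, -0.5]
grip_width: 0.0099
```

```bash
python3 - <<'E'
from h import *
o=env.observe();print(o['time_s'],o['position'].round(4),o['ft_force'].round(1))
ims={n:env.get_image(n) for n in("scene","side")}
g=fitline(ims,[.5367,.1153,.5367,.1153])
sl=(g[2:]-g[:2])/.08
print(g.round(4),'tilt deg',np.degrees(np.arctan(sl)),'foot@.15',g[:2]-sl*.01)
out=[]
for n in ims:
    cv2.imwrite(f"pics/{n}5.png",ims[n]);u,v=map(int,proj(env.get_calibration(n),np.array([.5367,.1153,.15])))
    out.append(cv2.resize(ims[n][v-50:v+30,u-25:u+25],None,fx=7,fy=7,interpolation=cv2.INTER_NEAREST))
cv2.imwrite("pics/m5.png",np.hstack(out))
E
```

```text
11.2 [0.537  0.1161 0.3244] [ 0.8 -0.5 -0.5]
{'scene': 31, 'side': 33} rms 0.15
[0.5369 0.1166 0.5361 0.1166] tilt deg [-0.56661781 -0.02260881] foot@.15 [0.53702614 0.11660531]
```

View pics/m5.png

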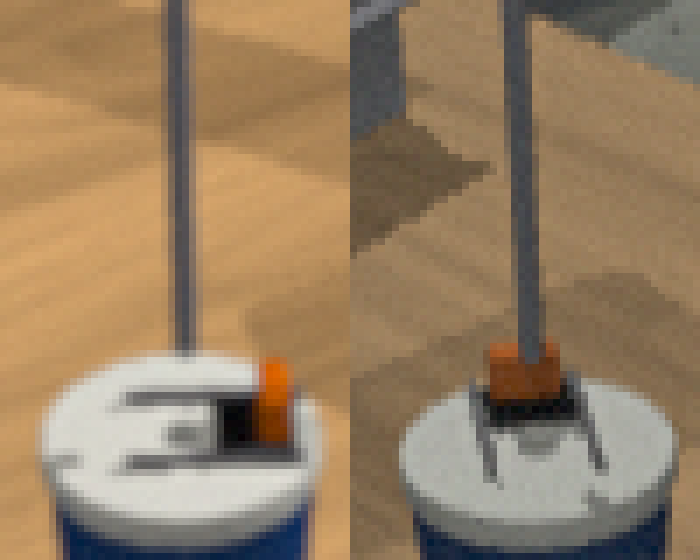

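Emit:
{"name": "arm_command", "arguments": {
  "steps": [
    {"delta_pos": [0, -1.2, -8], "dr": [0, 0, 0]},
    {"delta_pos": [0, 0, -8], "dr": [0, 0, 0]},
    {"delta_pos": [0, 0, -6], "dr": [0, 0, 0]},
    {"delta_pos": [0, 0, -4], "dr": [0, 0, 0]},
    {"delta_pos": [0, 0, -3], "dr": [0, 0, 0]},
    {"delta_pos": [0, 0, -3], "dr": [0, 0, 0]},
    {"delta_pos": [0, 0, -3], "dr": [0, 0, 0]},
    {"delta_pos": [0, 0, 0], "dr": [0, 0, 0]},
    {"delta_pos": [0, 0, 0], "dr": [0, 0, 0]}
  ]
}}

```text
time_s: 12.2
position: [0.537, 0.1148, 0.2894]
tool_rot: [[1.0, -0.0, 0.0], [-0.0, -0.993, 0.117], [0.0, -0.117, -0.993]]
ft_force: [0.7, -0.1, -0.6]
grip_width: 0.0103
```

Emit:
{"name": "arm_command", "arguments": {
  "steps": [
    {"delta_pos": [0, 0, -4], "dr": [0, 0, 0]},
    {"delta_pos": [0, 0, -4], "dr": [0, 0, 0]},
    {"delta_pos": [0, 0, -4], "dr": [0, 0, 0]},
    {"delta_pos": [0, 0, 0], "dr": [0, 0, 0]}
  ]
}}

```text
time_s: 12.6
position: [0.5368, 0.1148, 0.2766]
tool_rot: [[1.0, -0.0, -0.001], [-0.0, -0.993, 0.117], [-0.001, -0.117, -0.993]]
ft_force: [-0.3, -0.7, 0.0]
grip_width: 0.01
```

```bash
python3 - <<'E'
from h import *
o=env.observe();print(o['time_s'],o['position'].round(4),o['ft_force'].round(1))
out=[]
for n in ("scene","side"):
    im=env.get_image(n);u,v=map(int,proj(env.get_calibration(n),np.array([.5367,.1153,.15])))
    out.append(cv2.resize(im[v-50:v+30,u-25:u+25],None,fx=7,fy=7,interpolation=cv2.INTER_NEAREST))
cv2.imwrite("pics/m6.png",np.hstack(out))
E
```

```text
12.6 [0.5368 0.1148 0.2766] [-0.3 -0.7  0. ]
```

View pics/m6.png

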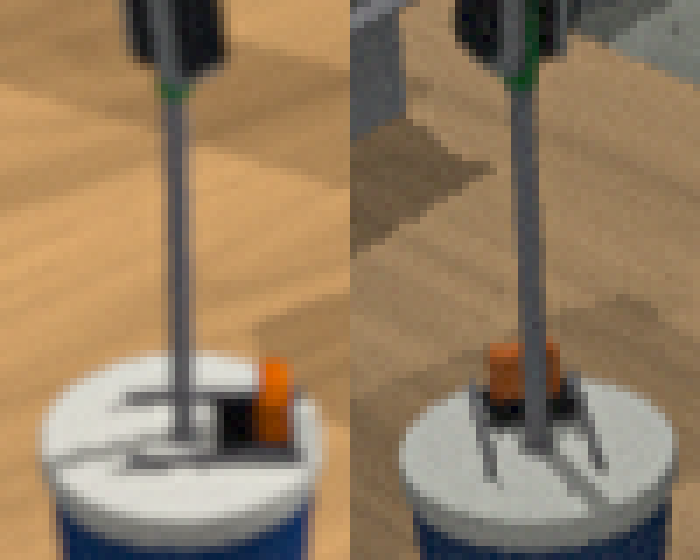

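Emit:
{"name": "arm_command", "arguments": {
  "steps": [
    {"delta_pos": [0, 0, -6], "dr": [0, 0, 0]},
    {"delta_pos": [0, 0, -8], "dr": [0, 0, 0]},
    {"delta_pos": [0, 0, -8], "dr": [0, 0, 0]},
    {"delta_pos": [0, 0, -8], "dr": [0, 0, 0]},
    {"delta_pos": [0, 0, -8], "dr": [0, 0, 0]},
    {"delta_pos": [0, 0, -8], "dr": [0, 0, 0]},
    {"delta_pos": [0, 0, -8], "dr": [0, 0, 0]},
    {"delta_pos": [0, 0, -8], "dr": [0, 0, 0]},
    {"delta_pos": [0, 0, -8], "dr": [0, 0, 0]},
    {"delta_pos": [0, 0, -8], "dr": [0, 0, 0]},
    {"delta_pos": [0, 0, -6], "dr": [0, 0, 0]},
    {"delta_pos": [0, 0, 0], "dr": [0, 0, 0]},
    {"delta_pos": [0, 0, 0], "dr": [0, 0, 0]}
  ]
}}

```text
time_s: 14.0
position: [0.5371, 0.1148, 0.1934]
tool_rot: [[1.0, 0.0, 0.0], [-0.0, -0.993, 0.117], [0.0, -0.117, -0.993]]
ft_force: [0.5, -0.6, -1.0]
grip_width: 0.0102
```

Emit:
{"name": "arm_command", "arguments": {
  "steps": [
    {"delta_pos": [0, 0, -2], "dr": [0, 0, 0]},
    {"delta_pos": [0, 0, -1.5], "dr": [0, 0, 0]},
    {"delta_pos": [0, 0, 0], "dr": [0, 0, 0]}
  ]
}}

```text
time_s: 14.3
position: [0.5369, 0.1148, 0.1897]
tool_rot: [[1.0, -0.0, -0.0], [-0.0, -0.993, 0.117], [-0.0, -0.117, -0.993]]
ft_force: [0.2, 0.3, -0.0]
grip_width: 0.0098
```

Emit:
{"name": "arm_command", "arguments": {
  "steps": [
    {"delta_pos": [0, 0, -1.5], "dr": [0, 0, 0]},
    {"delta_pos": [0, 0, -1], "dr": [0, 0, 0]},
    {"delta_pos": [0, 0, -1], "dr": [0, 0, 0]},
    {"delta_pos": [0, 0, 0], "dr": [0, 0, 0]},
    {"delta_pos": [0, 0, 0], "dr": [0, 0, 0]}
  ]
}}

```text
time_s: 14.8
position: [0.537, 0.1148, 0.1863]
tool_rot: [[1.0, 0.0, -0.0], [0.0, -0.993, 0.117], [-0.0, -0.117, -0.993]]
ft_force: [0.4, 0.2, -0.4]
grip_width: 0.0098
```

Emit:
{"name": "arm_command", "arguments": {
  "steps": [
    {"delta_pos": [0, 0, 0], "dr": [0, 0, 0]},
    {"delta_pos": [0, 0, 0], "dr": [0, 0, 0]},
    {"delta_pos": [0, 0, 0], "dr": [0, 0, 0]},
    {"delta_pos": [0, 0, 0], "dr": [0, 0, 0]},
    {"delta_pos": [0, 0, 0], "dr": [0, 0, 0]},
    {"delta_pos": [0, 0, 0], "dr": [0, 0, 0]},
    {"delta_pos": [0, 0, 8], "dr": [0, 0, 0]},
    {"delta_pos": [0, 0, 15], "dr": [0, 0, 0]},
    {"delta_pos": [0, 0, 20], "dr": [0, 0, 0]},
    {"delta_pos": [0, 0, 25], "dr": [0, 0, 0]},
    {"delta_pos": [0, 0, 25], "dr": [0, 0, 0]},
    {"delta_pos": [0, 0, 20], "dr": [0, 0, 0]},
    {"delta_pos": [0, 0, 0], "dr": [0, 0, 0]},
    {"delta_pos": [0, 0, 0], "dr": [0, 0, 0]},
    {"delta_pos": [0, 0, 0], "dr": [0, 0, 0]}
  ],
  "grip": 1
}}

```text
time_s: 16.3
position: [0.5366, 0.1148, 0.2983]
tool_rot: [[1.0, -0.0, -0.002], [-0.0, -0.993, 0.117], [-0.002, -0.117, -0.993]]
ft_force: [-0.2, 0.3, -0.4]
grip_width: 0.0853
```

```bash
python3 - <<'E'
from h import *
o=env.observe();print(o['time_s'],o['position'].round(4),o['ft_force'].round(1))
out=[]
for n in ("scene","side"):
    im=env.get_image(n);u,v=map(int,proj(env.get_calibration(n),np.array([.5367,.1153,.15])))
    out.append(cv2.resize(im[v-65:v+75,u-66:u+66],None,fx=3,fy=3,interpolation=cv2.INTER_CUBIC))
    h=cv2.cvtColor(im,cv2.COLOR_BGR2HSV);m=((h[...,0]>45)&(h[...,0]<80)&(h[...,1]>120));m[:v-65]=0;m[v+30:]=0;m[:,:u-60]=0;m[:,u+60:]=0
    ys,xs=np.nonzero(m);print(n,xs.mean(),ys.min(),ys.max(),ys.mean());globals()[n]=(xs.mean(),ys.mean())
print('tip mid',tri([env.get_calibration("scene"),env.get_calibration("side")],[scene,side]))
cv2.imwrite("pics/m7.png",np.hstack(out))
E
```

```text
16.3 [0.5366 0.1148 0.2983] [-0.2  0.3 -0.4]
scene 300.0 141 158 149.5
side 298.23214285714283 161 178 169.73214285714286
tip mid [0.53661363 0.1167996  0.17754203]
```

View pics/m7.png

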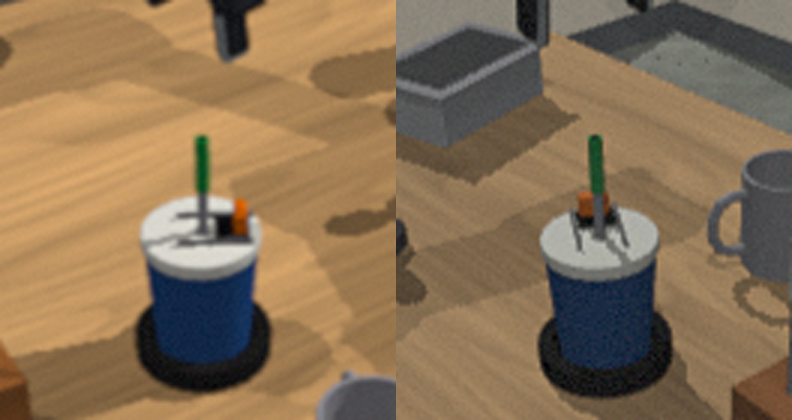

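```bash
python3 -c "
from rig import env
env.close_job()"
```

```text
the job is handed in; nothing more can be done
```

I opened the tumbler's shutter and stood the green-tipped straw in the tumbler through the lid's hole. I handed the job in at about 16 s of the 64 s; no verdict is reported.

- **Shutter:** I gripped the orange tab and slid it until the force rose to about 30 N at its end stop. A close-up then showed the shutter plate about 24.7 mm beyond the hole (24 mm expected), and the last picture still shows it open.
- **Straw:** It swung about 6.7° in the grip when lifted. I tilted the tool to bring it upright, and two cameras then put it within 0.6° of vertical. It went into the hole and down with no force above about 1 N.
- **Final check:** With the gripper open and 11 cm higher, the straw stood upright in the hole. The middle of its green tip was about 1.2 mm higher than when it stood in the stand with its foot at 10 mm. That puts the foot at about 11 mm, on the tumbler's floor.
- **Disagreement:** The estimates of the hole's position differed by about 2 mm between the wrist camera and the two fixed cameras. I used the fixed-camera value, which also agreed with where the tab hit its end stop.
- **Not measured:** I did not re-measure the other straws, the pitcher or the tamper after the moves. No move was planned near the pitcher or the tamper, and no contact showed in the forces I read.

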